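# Set the stroke stop of a test cylinder with the right collar

## Task

Set the stroke stop of the test cylinder: of the four saddle-shaped stop collars, take the one whose length equals the distance along the rod from the cylinder's end face to the upright index plate, lower it gently astride the bare rod and let go of it. Then push the crosshead in until the collar is nipped without play between crosshead and cylinder, so that the pointer stands level with the index plate. Leave the other collars and everything else on the bench where they are.

Things in the scene. Friction and masses are not known exactly. Their poses are not given: they have to be found in the camera images.
- fixture: Fixed cream base plate (150 x 360 mm, top 12 mm up) with a test cylinder. Origin on the bench under the centre of the gland face, the cylinder's flat end (64 x 64 mm, 18 to 82 mm up). y points into the cylinder (156 mm long, 82 mm high, a port cap at y 144 is 108 high). The bare 20 mm rod runs level along -y, axis 50 mm up, to the crosshead; x points to the index plate's side.
- gland (a point): Centre of the gland face, on the rod axis, 50 mm above the bench; axes as the fixture's.
- crosshead (a joint): Travel of crosshead and rod into the cylinder, 0 (fully out) to 0.110 m, growing as the crosshead is pushed to the gland (fixture +y). Bare rod between gland face and crosshead = 0.120 m minus this; 85 to 120 mm at the start. Slides stiffly (about 4 N) and stays where left.
- crosshead_face (a point): On the rod axis, in the crosshead's flat face towards the gland; axes as the fixture's. Crosshead: dark steel block 50 mm wide (x), 30 mm thick along the rod, 24 to 76 mm above the bench. A thin pointer blade, flush with this face, reaches 61 mm from the axis to the index side, 28 to 40 mm up.
- crosshead_back (a point): Centre of the crosshead's flat outer face, on the rod axis, 30 mm beyond crosshead_face. The space behind it above the base plate is free, to push it along fixture +y.
- index: Upright dark steel index plate (24 mm along x, 4 mm thick along y, 50 mm high), fixed on the base plate 75 mm from the rod axis. Origin at the middle of its foot, 13 mm above the bench; axes as the fixture's. Its mid-thickness is 28, 38, 48 or 58 mm from the gland face, measured along the rod; low screw heads mark the other three places.
- collar_a_mid (a point): Centre of the 28 mm long stop collar: loose plain aluminium saddle standing slot down; length along its y, 46 mm wide (x), 44 mm high, point 22 mm above its underside. Slot 26 mm wide (34 in the lowest 8 mm), 32 mm deep, right through along y; about 76 g. Hung on the rod, this point is on the rod axis. The four collars (28, 38, 48, 58 mm) stand in mixed places.
- collar_b_mid (a point): Centre of the 38 mm long stop collar: loose plain aluminium saddle standing slot down; length along its y, 46 mm wide (x), 44 mm high, point 22 mm above its underside. Slot 26 mm wide (34 in the lowest 8 mm), 32 mm deep, right through along y; about 103 g. Hung on the rod, this point is on the rod axis. The four collars (28, 38, 48, 58 mm) stand in mixed places.
- collar_c_mid (a point): Centre of the 48 mm long stop collar: loose plain aluminium saddle standing slot down; length along its y, 46 mm wide (x), 44 mm high, point 22 mm above its underside. Slot 26 mm wide (34 in the lowest 8 mm), 32 mm deep, right through along y; about 130 g. Hung on the rod, this point is on the rod axis. The four collars (28, 38, 48, 58 mm) stand in mixed places.
- collar_d_mid (a point): Centre of the 58 mm long stop collar: loose plain aluminium saddle standing slot down; length along its y, 46 mm wide (x), 44 mm high, point 22 mm above its underside. Slot 26 mm wide (34 in the lowest 8 mm), 32 mm deep, right through along y; about 157 g. Hung on the rod, this point is on the rod axis. The four collars (28, 38, 48, 58 mm) stand in mixed places.
- nut_mid (a point): Bystander, loose: steel hex nut, 36 mm across flats, 22 mm high, flat on the bench. Point at mid-height of its main part.
- elbow_mid (a point): Bystander, loose: steel elbow fitting, two arms about 45 mm long, 35 mm high. Point at mid-height of its main part.
- gauge_mid (a point): Bystander, loose: round pressure gauge lying face up, 64 mm across, 28 mm high, stem 62 mm long from its centre. Point at mid-height of its main part.
- coil_mid (a point): Bystander, loose: upright valve coil, 38 mm across and 58 mm high with a black connector on its side. Point at mid-height of its main part.
- adaptor_mid (a point): Bystander, loose: brass adaptor, 30 mm hexagon foot, 36 mm high. Point at mid-height of its main part.
- oiler_mid (a point): Bystander, loose: small white bottle, 48 mm across, 100 mm high. Point at mid-height of its main part.
- spanner_grip (a point): Bystander, loose: flat steel spanner, 170 mm long, lying on the bench; point on its handle.
Not all that is in view belongs to the job. What is shaped like the part that bears collar_d_mid but blue or pink is not meant. What is shaped like the part that bears collar_c_mid but purple is not meant.

How it is judged (in metres and radians):
On the way:
1. the collar whose length matches the index plate hangs astride the rod between cylinder and crosshead, released (((y of index in the frame of fixture between -0.032 and -0.024 m and x of collar_a_mid in the frame of fixture between -0.006 and 0.006 m and z of collar_a_mid in the frame of fixture between 0.044 and 0.056 m and y of collar_a_mid in the frame of fixture between -0.125 and -0.01 m and y of collar_a_mid in the frame of crosshead_face above 0.01 m and angle between collar_a_mid's own z axis and vertical below 0.2 rad and angle between the y axis of collar_a_mid and the y axis of fixture, either way round below 0.15 rad and contact force between the fingers and collar_a below 0.3 N) or (y of index in the frame of fixture between -0.042 and -0.034 m and x of collar_b_mid in the frame of fixture between -0.006 and 0.006 m and z of collar_b_mid in the frame of fixture between 0.044 and 0.056 m and y of collar_b_mid in the frame of fixture between -0.125 and -0.015 m and y of collar_b_mid in the frame of crosshead_face above 0.015 m and angle between collar_b_mid's own z axis and vertical below 0.2 rad and angle between the y axis of collar_b_mid and the y axis of fixture, either way round below 0.15 rad and contact force between the fingers and collar_b below 0.3 N) or (y of index in the frame of fixture between -0.052 and -0.044 m and x of collar_c_mid in the frame of fixture between -0.006 and 0.006 m and z of collar_c_mid in the frame of fixture between 0.044 and 0.056 m and y of collar_c_mid in the frame of fixture between -0.125 and -0.02 m and y of collar_c_mid in the frame of crosshead_face above 0.02 m and angle between collar_c_mid's own z axis and vertical below 0.2 rad and angle between the y axis of collar_c_mid and the y axis of fixture, either way round below 0.15 rad and contact force between the fingers and collar_c below 0.3 N) or (y of index in the frame of fixture between -0.062 and -0.054 m and x of collar_d_mid in the frame of fixture between -0.006 and 0.006 m and z of collar_d_mid in the frame of fixture between 0.044 and 0.056 m and y of collar_d_mid in the frame of fixture between -0.125 and -0.025 m and y of collar_d_mid in the frame of crosshead_face above 0.025 m and angle between collar_d_mid's own z axis and vertical below 0.2 rad and angle between the y axis of collar_d_mid and the y axis of fixture, either way round below 0.15 rad and contact force between the fingers and collar_d below 0.3 N))), for 0.2 s.
At the end, for the whole second after the job is handed in: The matching collar hangs upright astride the rod (centre within 6 mm of its axis, tilt under 0.2, turn under 0.15 rad), nipped between crosshead and gland face with at most 2.5 mm of play; crosshead inner face within 4 mm of the index plate's middle along the rod; all at rest (((y of index in the frame of fixture between -0.032 and -0.024 m and x of collar_a_mid in the frame of fixture between -0.006 and 0.006 m and z of collar_a_mid in the frame of fixture between 0.044 and 0.056 m and y of collar_a_mid in the frame of fixture between -0.125 and -0.01 m and y of collar_a_mid in the frame of crosshead_face above 0.01 m and angle between collar_a_mid's own z axis and vertical below 0.2 rad and angle between the y axis of collar_a_mid and the y axis of fixture, either way round below 0.15 rad and value of joint crosshead above 0.0895 m and linear speed of collar_a below 0.02 m/s) or (y of index in the frame of fixture between -0.042 and -0.034 m and x of collar_b_mid in the frame of fixture between -0.006 and 0.006 m and z of collar_b_mid in the frame of fixture between 0.044 and 0.056 m and y of collar_b_mid in the frame of fixture between -0.125 and -0.015 m and y of collar_b_mid in the frame of crosshead_face above 0.015 m and angle between collar_b_mid's own z axis and vertical below 0.2 rad and angle between the y axis of collar_b_mid and the y axis of fixture, either way round below 0.15 rad and value of joint crosshead above 0.0795 m and linear speed of collar_b below 0.02 m/s) or (y of index in the frame of fixture between -0.052 and -0.044 m and x of collar_c_mid in the frame of fixture between -0.006 and 0.006 m and z of collar_c_mid in the frame of fixture between 0.044 and 0.056 m and y of collar_c_mid in the frame of fixture between -0.125 and -0.02 m and y of collar_c_mid in the frame of crosshead_face above 0.02 m and angle between collar_c_mid's own z axis and vertical below 0.2 rad and angle between the y axis of collar_c_mid and the y axis of fixture, either way round below 0.15 rad and value of joint crosshead above 0.0695 m and linear speed of collar_c below 0.02 m/s) or (y of index in the frame of fixture between -0.062 and -0.054 m and x of collar_d_mid in the frame of fixture between -0.006 and 0.006 m and z of collar_d_mid in the frame of fixture between 0.044 and 0.056 m and y of collar_d_mid in the frame of fixture between -0.125 and -0.025 m and y of collar_d_mid in the frame of crosshead_face above 0.025 m and angle between collar_d_mid's own z axis and vertical below 0.2 rad and angle between the y axis of collar_d_mid and the y axis of fixture, either way round below 0.15 rad and value of joint crosshead above 0.0595 m and linear speed of collar_d below 0.02 m/s)) and y of crosshead_face in the frame of index between -0.004 and 0.004 m and velocity of joint crosshead between -0.005 and 0.005 m/s); the robot touches nothing.
It fails at once if a collar that does not match the index plate is shifted by more than 30 mm ((not (y of index in the frame of fixture between -0.032 and -0.024 m) and distance of collar_a_mid from where it was at the start of the episode above 0.03 m) or (not (y of index in the frame of fixture between -0.042 and -0.034 m) and distance of collar_b_mid from where it was at the start of the episode above 0.03 m) or (not (y of index in the frame of fixture between -0.052 and -0.044 m) and distance of collar_c_mid from where it was at the start of the episode above 0.03 m) or (not (y of index in the frame of fixture between -0.062 and -0.054 m) and distance of collar_d_mid from where it was at the start of the episode above 0.03 m)).
It fails at once if a bystander is shifted by more than 30 mm (distance of any of nut_mid, elbow_mid, gauge_mid, coil_mid, adaptor_mid, oiler_mid, spanner_grip from where it was at the start of the episode above 0.03 m).
It fails at once if a collar is dropped onto the rod (comes down on it faster than 0.5 m/s) ((x of collar_a_mid in the frame of fixture between -0.02 and 0.02 m and z of collar_a_mid in the frame of fixture between 0.045 and 0.09 m and y of collar_a_mid in the frame of fixture between -0.12 and 0 m and linear speed of collar_a above 0.5 m/s) or (x of collar_b_mid in the frame of fixture between -0.02 and 0.02 m and z of collar_b_mid in the frame of fixture between 0.045 and 0.09 m and y of collar_b_mid in the frame of fixture between -0.12 and 0 m and linear speed of collar_b above 0.5 m/s) or (x of collar_c_mid in the frame of fixture between -0.02 and 0.02 m and z of collar_c_mid in the frame of fixture between 0.045 and 0.09 m and y of collar_c_mid in the frame of fixture between -0.12 and 0 m and linear speed of collar_c above 0.5 m/s) or (x of collar_d_mid in the frame of fixture between -0.02 and 0.02 m and z of collar_d_mid in the frame of fixture between 0.045 and 0.09 m and y of collar_d_mid in the frame of fixture between -0.12 and 0 m and linear speed of collar_d above 0.5 m/s)).
It also fails if it takes over 51 s, if anything falls off the work surface, if the arm or the gripper's body presses on something with over 40 N, if the wrist force passes 120 N, or if a joint passes its speed limit or range.

## Robot

A 6-joint arm with a two-finger parallel gripper is mounted at the origin on the work surface. World frame = base frame: x ahead of the robot, y to its left, z up, the work surface at z = 0. Lengths are in mm, angles in rad, forces in N, time in s.
With the tool pointing down it reaches from about 300 to 775 mm from the base axis. Payload 14.6 kg.
Tool frame: the origin (TCP) lies between the finger pads; the fingertips stand 11 mm ahead of it and the grasp point (between the pads) lies 8 mm behind it; z points along the fingers, y is the direction in which the jaws open and shut (so a half turn about z gives the same grasp; the last joint's range is limited). The gripper opens to 94 mm and grips with 3 to 60 N. Pads are 16 mm wide; open, the fingers measure 119 mm over their backs; the gripper's body (75 mm by 177 mm) begins 78 mm behind the grasp point.
Start: joints at [1.094, 0.3, 1.521, -0, 1.321, -0.067], TCP at [219.131, 504.451, 216.446] pointing down, gripper open.
Joint ranges: [-3.03, 3.03], [-0.79, 2.21], [0.23, 2.52], [-1.04, 4.18], [0, 3.07], [-2.55, 2.55]. Speed limits (rad/s): [2.22, 2.22, 2.57, 3.14, 3.14, 3.14].

## Interface

Orientations are given as [roll, pitch, yaw] about the fixed x, y, z axes, in that order (R = Rz(yaw) Ry(pitch) Rx(roll)).
In Python, from cell import * gives the robot as it stands.
- The arm moves only by the tool arm_command, never from a script. Its argument "deltas" is a list of rows, each an object with "xyz": the shift along the world's x, y, z in m, a list of three; "turn": the turn, a rotation vector about the world's x, y, z in rad, a list of three. A call has 1 to 12 rows; each row shifts and turns the commanded pose from where the row before left it; what a row does not reach is not made up. A row lasts 1/8 s, in which the tool goes at most 62.5 mm and 10.7 degrees, less where a joint would pass 70% of its speed; a pose out of reach is approached as far as the arm can. A call with a gripper value outside its range is refused whole. "gripper" is the closure, from 0 (fully open) to 1 (shut), set as the call begins (left out, the last holds). The fingers move at their own pace and stop on an object; "force" is the grip in N (left out, the last holds). Time passes only in rows, so rows that do not move let the fingers close. It gives the time, the measured TCP pose, the force and the opening at its end, in the units of the state.
- read_state(): the state, without advancing time (a new reading comes with each control period).
- camera(name): name is "scene" or "top" or "wrist"; returns a dict with "color" (400x640x3 uint8, red, green, blue), "fx", "fy", "cx", "cy" (pixels), "k1" (the pictures are not rectified: a ray, as slopes to the right and down, at radius r is drawn at 1 + k1 r^2 times it, then the intrinsics apply), "rvec" (rotation vector, rad) and "tvec" (3), from world to camera coordinates, as OpenCV has them; the wrist camera has in their place "mount" (4x4, takes a point from camera to tool coordinates, whose origin is the TCP and whose axes are the flange's). Camera axes: x right, y down, z forward; pixel columns grow to the right and rows downward; lengths in mm; the calibration is good to about 2 mm. A picture is of the moment at which its call begins: read the wrist's pose just before it. There is no depth.
- sign_off(): hands the job in, once; it reports no verdict.
The state is a dict: "clock": time; "joints": joint angles; "qd": joint speeds; "effort": joint torques, N m; "eef_pos": TCP position; "eef_rot": TCP orientation; "wrist_force": force on the tool from outside, world axes, zero at the start; "moment": the same for the moment, N m; "finger_gap": finger opening in mm.
Only numpy, scipy, OpenCV 4.12 (cv2) and the standard library are available. Lean on these libraries where they do the work, as an engineer would, in place of code of your own. Each camera call takes 0.05 s, during which the arm holds its last target.

## Working session

There is one attempt and no reset: what is moved stays moved. The work goes in short steps, Python scripts to look and compute and a tool call to move; the robot and the scene stay as the last step left them, time stands still between calls to the robot, and variables do not carry over. Pictures are saved under pics/ and viewed, and the job is handed in when it is done.

Besides the shell and the picture viewer there is one more tool, called after "Emit:" in YAML: its name, and indented under it one key for each argument. arm_command: Moves the arm, as the interface text tells. Its arguments: {"type":"object","properties":{"deltas":{"type":"array","items":{"type":"object","properties":{"xyz":{"type":"array","items":{"type":"number"}},"turn":{"type":"array","items":{"type":"number"}}}}},"gripper":{"type":"number"},"force":{"type":"number"}},"required":["deltas"]}

```bash
ls; mkdir -p pics
python3 - <<'E'
from cell import *
import cv2
print(read_state())
for n in ["scene","top","wrist"]:
    c=camera(n); cv2.imwrite(f"pics/{n}0.png",cv2.cvtColor(c["color"],cv2.COLOR_RGB2BGR))
    print(n,{k:v for k,v in c.items() if k!="color"})
E
```

```text
pics
{'clock': 0.0, 'joints': array([ 1.09441044e+00,  3.00446701e-01,  1.52158955e+00,  1.18489849e-05,
        1.32069013e+00, -6.66224780e-02]), 'qd': array([-3.49504558e-04, -2.16633396e-03,  9.35217459e-04, -9.39709441e-05,
       -4.01286485e-04,  7.12082733e-04]), 'effort': array([-1.82235333e-03, -5.31833982e+01, -3.52713776e+01,  7.07140379e-02,
        2.46026705e-02, -1.17096047e-04]), 'eef_pos': array([219.01170406, 504.23982732, 215.89612347]), 'eef_rot': array([-3.14046221e+00, -8.69273668e-05,  2.73182625e+00]), 'wrist_force': array([ 2.01486385, -0.11017532,  0.83571358]), 'moment': array([0.03250268, 0.03833646, 0.00914433]), 'finger_gap': 93.97366251167739}
scene {'fx': 518.3587714032178, 'fy': 518.3587714032178, 'cx': 315.2749809401445, 'cy': 201.89063547389372, 'k1': -0.1168943619471121, 'rvec': array([ 1.01060062,  2.30338505, -1.15375337]), 'tvec': array([ 441.64794071, -140.85309784, 1636.91704631])}
top {'fx': 378.7111923064478, 'fy': 378.7111923064478, 'cx': 315.28244489001355, 'cy': 192.92420579943885, 'k1': 0.020711377999965985, 'rvec': array([ 2.20426182, -2.13822481,  0.13318971]), 'tvec': array([-77.31285601, 539.11147751, 849.36068726])}
wrist {'fx': 328.61302418427334, 'fy': 328.61302418427334, 'cx': 319.24114179815933, 'cy': 200.74778634406178, 'k1': -0.06467336278786058, 'mount': array([[ 1.24784826e-05, -9.69119686e-01, -2.46590824e-01,
         7.24965572e+01],
       [ 9.99999939e-01,  9.80433928e-05, -3.34713590e-04,
         5.09965602e-01],
       [ 3.48554131e-04, -2.46590805e-01,  9.69119628e-01,
        -1.69444674e+02],
       [ 0.00000000e+00,  0.00000000e+00,  0.00000000e+00,
         1.00000000e+00]])}
```

View pics/top0.png

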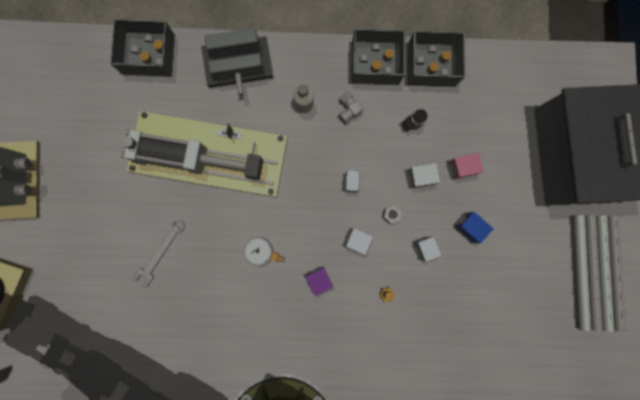

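View pics/scene0.png

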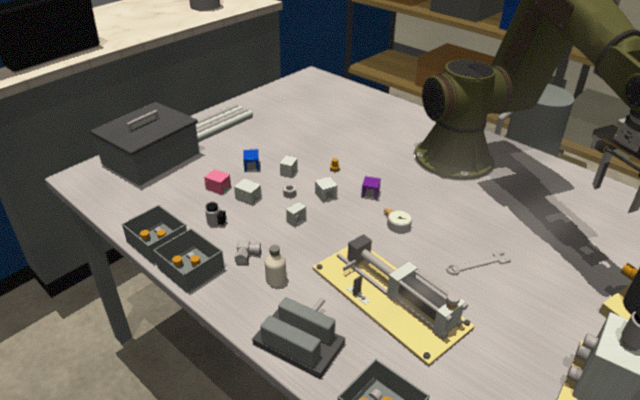

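View pics/wrist0.png

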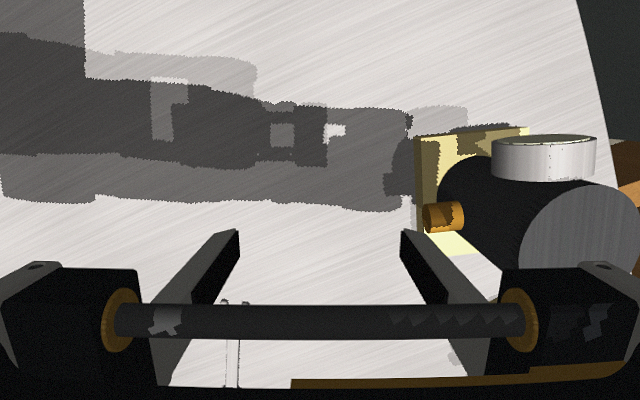

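The top view shows the fixture at about (205,155). Grey saddle candidates are at (352,181), (359,242), (425,175) and (429,249). The distractors are purple (320,281), pink (467,165) and blue (476,227). Next I'll enlarge.

```bash
cat > h.py <<'E'
import numpy as np, cv2
from cell import *
from scipy.spatial.transform import Rotation as Ro
def Kof(c): return np.array([[c["fx"],0,c["cx"]],[0,c["fy"],c["cy"]],[0,0,1.]]),np.array([c["k1"],0,0,0,0])
def pose(c,st=None):
    if "rvec" in c: 
        R=Ro.from_rotvec(c["rvec"]).as_matrix(); return R,np.array(c["tvec"])
    T=np.eye(4);T[:3,:3]=Ro.from_euler("xyz",st["eef_rot"]).as_matrix();T[:3,3]=st["eef_pos"]
    W=np.linalg.inv(T@c["mount"]); return W[:3,:3],W[:3,3]
def unproj(c,px,z,st=None):
    K,d=Kof(c);R,t=pose(c,st)
    px=np.atleast_2d(np.array(px,float)); z=np.broadcast_to(z,len(px))
    n=cv2.undistortPoints(px[:,None],K,d)[:,0]
    dirs=np.c_[n,np.ones(len(n))]@R; C=-R.T@t
    s=(z-C[2])/dirs[:,2]
    return C+dirs*s[:,None]
def proj(c,P,st=None):
    K,d=Kof(c);R,t=pose(c,st)
    return cv2.projectPoints(np.atleast_2d(np.array(P,float)),cv2.Rodrigues(R)[0],t,K,d)[0][:,0]
def snap(n,name):
    st=read_state(); c=camera(n); cv2.imwrite(f"pics/{name}.png",cv2.cvtColor(c["color"],cv2.COLOR_RGB2BGR))
    import pickle; pickle.dump((c,st),open(f"pics/{name}.pkl","wb")); return c,st
def crop(src,x0,y0,w,h,s,out):
    im=cv2.imread(f"pics/{src}.png")[y0:y0+h,x0:x0+w]
    im=cv2.resize(im,None,fx=s,fy=s,interpolation=cv2.INTER_CUBIC)
    for i in range(0,w,10):
        cv2.line(im,(i*s,0),(i*s,8 if (x0+i)%50 else 16),(0,0,255),1)
        if (x0+i)%20==0: cv2.putText(im,str(x0+i),(i*s,26),0,.4,(0,0,255),1)
    for j in range(0,h,10):
        cv2.line(im,(0,j*s),(8,j*s),(0,0,255),1)
        if (y0+j)%20==0: cv2.putText(im,str(y0+j),(10,j*s+4),0,.4,(0,0,255),1)
    cv2.imwrite(f"pics/{out}.png",im)
E
python3 - <<'E'
from h import *
crop("top0",120,100,180,110,4,"t_fix"); crop("top0",300,130,160,150,4,"t_col")
import pickle
c={"color":0}
c=camera("top")
print(unproj(c,[[352,181],[359,242],[425,175],[429,249],[320,281],[467,165],[476,227]],44))
E
```

```text
[[ 569.82957413 -144.15801206   44.        ]
 [ 431.4628772  -162.57173702   44.        ]
 [ 589.06491131 -312.03246867   44.        ]
 [ 420.62803801 -320.61355525   44.        ]
 [ 342.86191108  -77.05300321   44.        ]
 [ 615.46219571 -409.04735505   44.        ]
 [ 473.34374635 -427.41100068   44.        ]]
```

View pics/t_fix.png

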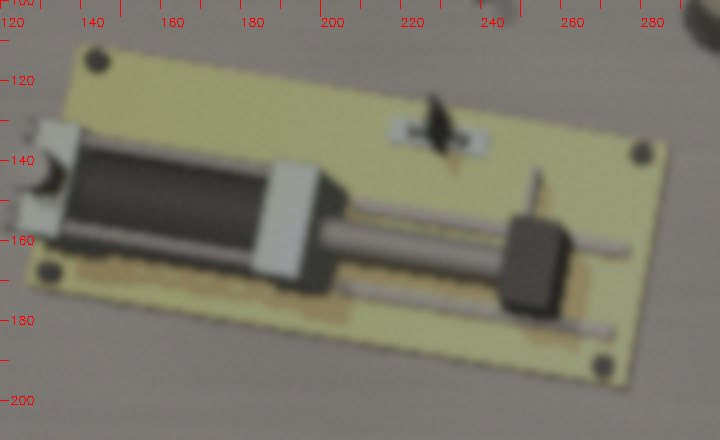

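View pics/t_col.png

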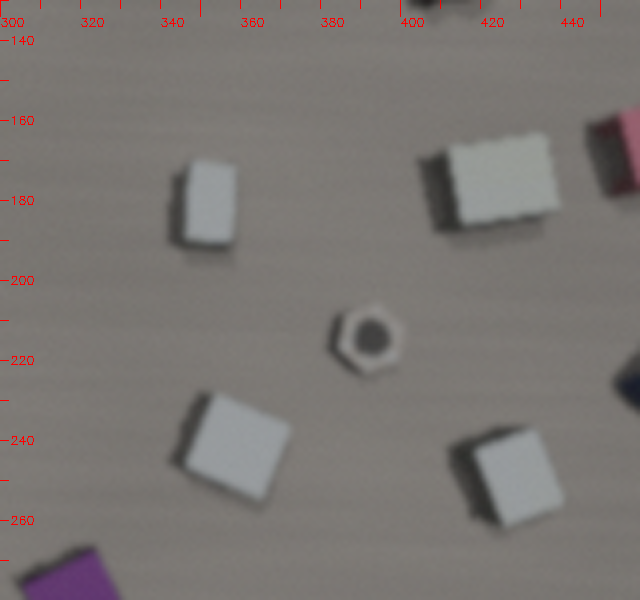

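Run:
```python
from h import *
c=camera("top")
pl=unproj(c,[[140,111],[286.7,136],[276.7,196.5],[127,172]],12); print("plate",pl[:,:2].round(1))
e=pl
print([np.linalg.norm(e[i]-e[(i+1)%4]).round(1) for i in range(4)])
g=unproj(c,[[199.5,141.5],[194.3,169.5]],82);print("gland top",g.round(1),np.linalg.norm(g[0]-g[1]))
yd=(pl[0]-pl[1])+(pl[3]-pl[2]);yd/=np.linalg.norm(yd);print("y",yd,np.arctan2(-yd[0],yd[1]))
xd=np.array([yd[1],-yd[0],0]); print("x",xd)
gm=g.mean(0)
idx=unproj(c,[[228,124.5]],63)[0];print("index top",idx,(idx-gm)@yd,(idx-gm)@xd)
idf=unproj(c,[[231,136.5]],13)[0];print("index foot",idf,(idf-gm)@yd,(idf-gm)@xd)
for n,p in dict(big=[[413,165.5],[436.5,163.5],[439.5,182],[416,186]],b1=[[347.5,170],[358.5,171],[358.5,191.5],[346,190]],b2=[[354.5,228],[372.5,237],[366.3,255],[346.2,246]],b3=[[418.5,242],[434.5,237],[440.5,254.5],[425.5,262]]).items():
    q=unproj(c,p,44);print(n,q.mean(0).round(1),[np.linalg.norm(q[i]-q[(i+1)%4]).round(1) for i in range(4)])
```

```text
plate [[727.5 364.7]
 [678.7  11.7]
 [531.8  29.8]
 [578.9 383.5]]
[np.float64(356.4), np.float64(148.0), np.float64(356.8), np.float64(149.8)]
gland top [[641.4 197.9  82. ]
 [578.7 205.3  82. ]] 63.12652002632433
y [0.13438821 0.99092876 0.        ] -0.13479604602483947
x [ 0.99092876 -0.13438821  0.        ]
index top [687.39405623 141.93169452  63.        ] -48.70567161154294 84.68848147083692
index foot [672.63176923 144.67961274  13.        ] -47.96655773599238 69.69081889545946
big [ 591.  -314.9   44. ] [np.float64(54.7), np.float64(43.5), np.float64(55.1), np.float64(48.0)]
b1 [ 570.8 -145.6   44. ] [np.float64(25.4), np.float64(47.5), np.float64(28.8), np.float64(46.5)]
b2 [ 432.7 -164.5   44. ] [np.float64(45.2), np.float64(42.7), np.float64(49.3), np.float64(44.7)]
b3 [ 421.  -322.3   44. ] [np.float64(38.3), np.float64(40.9), np.float64(38.2), np.float64(46.7)]
```

Run:
```python
from h import *
crop("scene0",200,140,190,90,4,"s_col"); crop("scene0",310,225,170,140,4,"s_fix")
```

```text
(no output)
```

View pics/s_col.png

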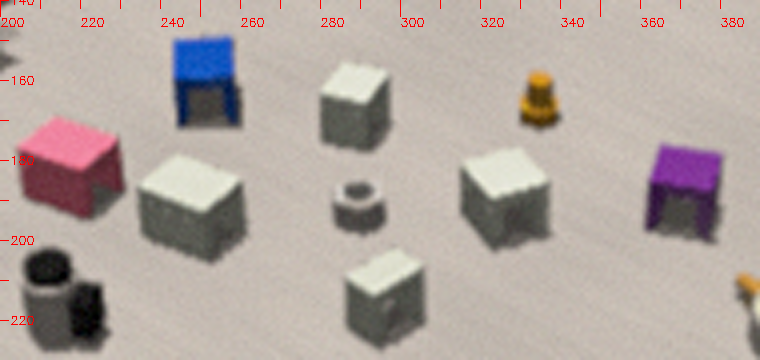

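View pics/s_fix.png

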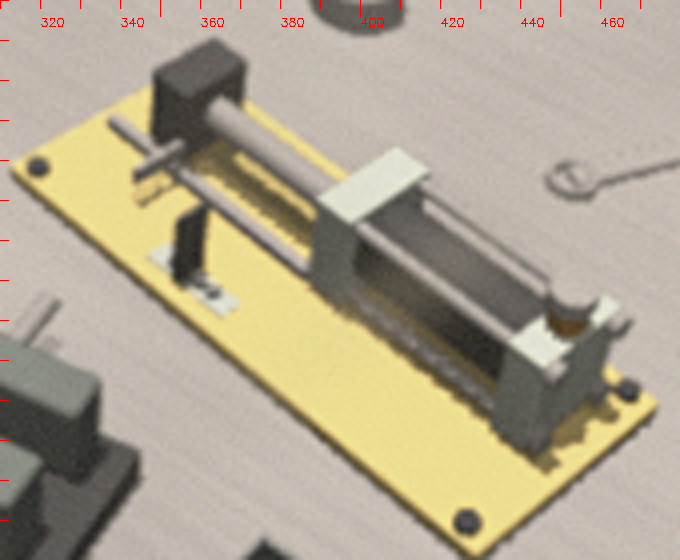

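Run:
```python
from h import *
c=camera("top");s=camera("scene")
q=unproj(c,[[354.5,228],[372.5,237],[366.3,255],[346.2,246]],44)
print(q.round(1)); print(proj(s,q).round(1))
for i in range(4):
    d=q[(i+1)%4]-q[i]; m=(q[i]+q[(i+1)%4])/2; m2=m.copy();m2[2]=15
    print(i,np.arctan2(d[1],d[0]).round(3),proj(s,m2).round(1))
st=read_state();R=Ro.from_euler("xyz",st["eef_rot"]).as_matrix();print(R.round(3))
print([unproj(c,[p],z)[0].round(1) for p,z in (([358,181],22),([392,214],11),([320,281],22),([387,294],18))])
```

```text
[[ 462.6 -151.9   44. ]
 [ 443.6 -192.9   44. ]
 [ 403.  -179.5   44. ]
 [ 421.7 -133.9   44. ]]
[[322.  188.3]
 [315.6 179.7]
 [328.7 175.7]
 [336.7 184.7]]
0 -2.004 [[318.6 192.5]]
1 2.821 [[322.  186.2]]
2 1.182 [[332.4 188.6]]
3 -0.414 [[329.1 195.1]]
[[-0.917  0.398 -0.   ]
 [ 0.398  0.917 -0.   ]
 [-0.    -0.    -1.   ]]
[array([ 573.5, -160.7,   22. ]), array([ 498.9, -243.8,   11. ]), array([340.2, -77.7,  22. ]), array([ 315.1, -232. ,   18. ])]
```

Collar c (48 mm) is the grey saddle at top (359,242) / scene (326,188), because the index is about 48 mm from the gland. The purple one of the same size is excluded. I'll move above it and confirm with the wrist camera.

Emit:
arm_command:
  deltas:
    - {"xyz": [0.018,-0.056,0],"turn": [0,0,-0.13]}
    - {"xyz": [0.018,-0.056,0],"turn": [0,0,-0.13]}
    - {"xyz": [0.018,-0.056,0],"turn": [0,0,-0.13]}
    - {"xyz": [0.018,-0.056,0],"turn": [0,0,-0.13]}
    - {"xyz": [0.018,-0.056,0],"turn": [0,0,-0.13]}
    - {"xyz": [0.018,-0.056,0],"turn": [0,0,-0.13]}
    - {"xyz": [0.018,-0.056,0],"turn": [0,0,-0.13]}
    - {"xyz": [0.018,-0.056,0],"turn": [0,0,-0.13]}
    - {"xyz": [0.018,-0.056,0],"turn": [0,0,-0.13]}
    - {"xyz": [0.018,-0.056,0],"turn": [0,0,-0.13]}
    - {"xyz": [0.018,-0.056,0],"turn": [0,0,-0.13]}
    - {"xyz": [0.016,-0.053,0],"turn": [0,0,-0.13]}

```text
clock: 1.85
eef_pos: [433.4, -166.7, 216.5]
eef_rot: [3.141, -0.0, 1.167]
wrist_force: [0.6, 1.1, -0.5]
finger_gap: 94.0
```

Emit:
arm_command:
  deltas:
    - {"xyz": [0,0,0]}
    - {"xyz": [0,0,0]}

```text
validation failed for argument at $.de...
```

Run:
```python
from h import *
c,st=snap("wrist","w1"); print(st["eef_pos"],st["eef_rot"],st["joints"],st["clock"],st["wrist_force"])
s=cv2.imread("pics/w1.png");cv2.imwrite("pics/w1b.png",cv2.resize(s,(800,500)))
```

```text
[ 433.36868122 -166.70061779  216.54990757] [ 3.14118427e+00 -8.34026044e-05  1.16694959e+00] [-4.46177174e-01  1.07465289e-01  1.75240145e+00  1.04977273e-04
  1.28132144e+00 -4.23603684e-02] 1.85 [ 0.58855279  1.07087621 -0.46742782]
```

View pics/w1.png

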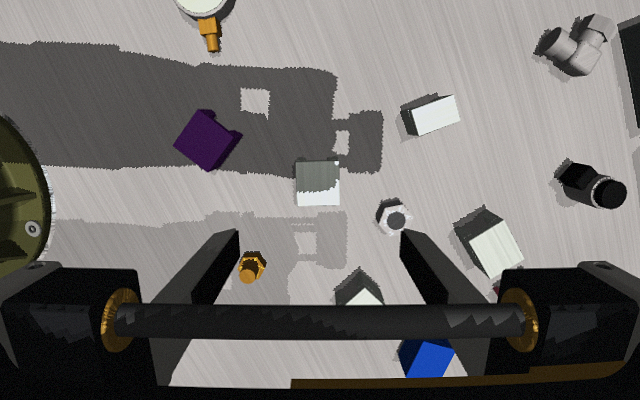

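Run:
```python
from h import *
crop("w1",280,145,80,70,8,"w1c")
```

```text
(no output)
```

View pics/w1c.png

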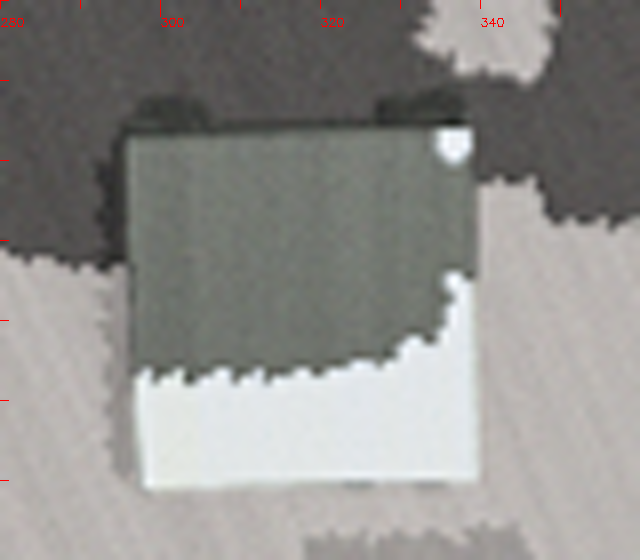

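The wrist crop shows the grey saddle's top face with corners (295.5,162), (339,160.5), (339.5,205) and (298,206). Shadowed feet are visible at its upper edge at x 297–306 and 327–338. So the slot runs image-vertical (tool x), and the jaws close across its width.

Run:
```python
from h import *
import pickle
c,st=pickle.load(open("pics/w1.pkl","rb"))
q=unproj(c,[[295.5,161.8],[338.8,160.5],[339.5,205],[298.2,206.2]],44,st)
print(q.round(1),q.mean(0).round(1))
for i in range(4):
    d=q[(i+1)%4]-q[i];print(np.linalg.norm(d).round(1),np.arctan2(d[1],d[0]).round(3))
t=camera("top");
for z in (44,):
  print(proj(t,q).round(1))
```

```text
[[ 420.1 -132.    44. ]
 [ 462.2 -148.5   44. ]
 [ 444.6 -193.2   44. ]
 [ 403.2 -177.    44. ]] [ 432.5 -162.7   44. ]
45.2 -0.374
48.1 -1.945
44.6 2.768
48.1 1.21
[[345.4 246.7]
 [353.  228.1]
 [372.6 236.5]
 [365.2 254.9]]
```

Emit:
arm_command:
  deltas:
    - {"xyz": [-0.001,0.004,-0.05],"turn": [0,0,0.033]}
    - {"xyz": [0,0,-0.05],"turn": [0,0,0]}
    - {"xyz": [0,0,-0.05],"turn": [0,0,0]}
    - {"xyz": [0,0,-0.025],"turn": [0,0,0]}
    - {"xyz": [0,0,-0.014],"turn": [0,0,0]}
    - {"xyz": [0,0,0],"turn": [0,0,0]}

```text
clock: 2.7
eef_pos: [432.1, -160.3, 27.3]
eef_rot: [-3.141, -0.0, 1.205]
wrist_force: [0.0, -0.0, 0.5]
finger_gap: 93.8
```

Emit:
arm_command:
  deltas:
    - {"xyz": [0,0,0],"turn": [0,0,0]}
    - {"xyz": [0,0,0],"turn": [0,0,0]}
    - {"xyz": [0,0,0],"turn": [0,0,0]}
    - {"xyz": [0,0,0],"turn": [0,0,0]}
    - {"xyz": [0,0,0],"turn": [0,0,0]}
    - {"xyz": [0,0,0],"turn": [0,0,0]}
  gripper: 1.0
  force: 15

```text
clock: 3.45
eef_pos: [432.2, -160.6, 27.5]
eef_rot: [3.141, 0.0, 1.205]
wrist_force: [-0.2, -0.6, 2.0]
finger_gap: 45.9
```

Emit:
arm_command:
  deltas:
    - {"xyz": [0,0,0.03],"turn": [0,0,0]}
    - {"xyz": [0,0,0.06],"turn": [0,0,0]}
    - {"xyz": [0.01,0.02,0.05],"turn": [0,0,0]}
    - {"xyz": [0.022,0.041,0.04],"turn": [0,0,0.035]}
    - {"xyz": [0.023,0.043,0.01],"turn": [0,0,0.04]}
    - {"xyz": [0.023,0.043,0],"turn": [0,0,0.04]}
    - {"xyz": [0.023,0.043,0],"turn": [0,0,0.04]}
    - {"xyz": [0.023,0.043,0],"turn": [0,0,0.04]}
    - {"xyz": [0.023,0.043,0],"turn": [0,0,0.04]}
    - {"xyz": [0.023,0.043,0],"turn": [0,0,0]}
    - {"xyz": [0,0,0],"turn": [0,0,0]}
    - {"xyz": [0,0,0],"turn": [0,0,0]}

```text
clock: 4.95
eef_pos: [601.8, 158.1, 216.9]
eef_rot: [-3.141, 0.001, 1.44]
wrist_force: [-0.5, -0.1, -1.0]
finger_gap: 46.2
```

Run:
```python
from h import *
c,st=snap("wrist","w2"); print(st["eef_pos"],st["eef_rot"],st["clock"],st["wrist_force"],st["finger_gap"])
s=cv2.imread("pics/w2.png");cv2.imwrite("pics/w2b.png",cv2.resize(s,(800,500)))
```

```text
[601.79087307 158.13086789 216.87847768] [-3.14051735e+00  5.27902633e-04  1.43993275e+00] 4.95 [-0.49138455 -0.12935725 -1.01923843] 46.19811089836092
```

View pics/w2b.png

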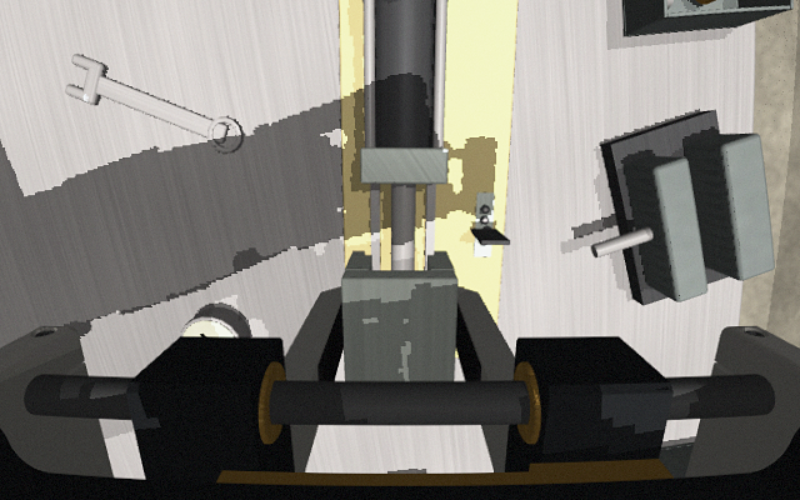

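The index plate has two screw heads on its gland side, which confirms 48 mm. Now I'll measure the gland edge, rod and index.

Run:
```python
from h import *
crop("w2",270,105,145,115,5,"w2c")
```

```text
(no output)
```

View pics/w2c.png

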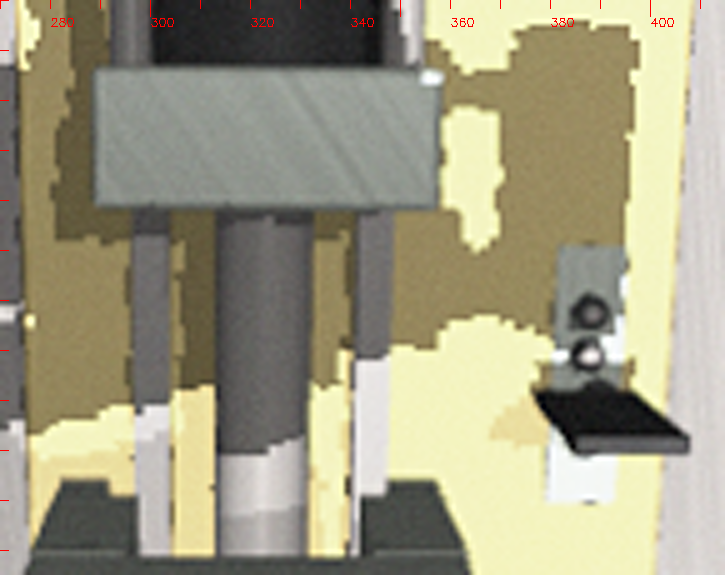

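Run:
```python
from h import *
import pickle
c,st=pickle.load(open("pics/w2.pkl","rb"))
g=unproj(c,[[289,146.3],[357,146.0]],82,st);print("gland",g.round(1),np.linalg.norm(g[0]-g[1]))
x=(g[1]-g[0]);x/=np.linalg.norm(x);y=np.array([-x[1],x[0],0]);print("x ang",np.arctan2(x[1],x[0]), "y ang",np.arctan2(y[1],y[0]))
m=g.mean(0);m[2]=0;print("origin",m.round(1))
ang=1.4363;y=np.array([np.cos(ang),np.sin(ang),0]);x=np.array([y[1],-y[0],0])
def F(P):return np.c_[(P-m)@x,(P-m)@y].round(1)
print("rod at 50",F(unproj(c,[[313.3,160],[331,160],[313.3,205],[329.8,205]],50,st)))
print("idx top",F(unproj(c,[[385,194.5],[407,194.5],[386,192],[408,192]],63,st)), "foot", F(unproj(c,[[375,183],[393,182]],13,st)))
for z in (20,30,40,50,60): print("rail",z,F(unproj(c,[[296.5,170],[303.5,170],[340.5,170],[347,170]],z,st)).tolist())
print("plate edges",F(unproj(c,[[274,160],[407,120],[402,210]],12,st)))
print("tcp",F(st["eef_pos"][None]))
print("collar top edge",F(unproj(c,[[275,217],[363,217]],234-8,st)))
```

```text
gland [[579.1 207.7  82. ]
 [641.1 199.8  82. ]] 62.48972969133396
x ang -0.12615063415406935 y ang 1.4446456926408273
origin [610.1 203.8   0. ]
rod at 50 [[ -9.5 -16.9]
 [  8.6 -16.8]
 [ -9.5 -64.6]
 [  7.9 -64.6]]
idx top [[ 63.3 -49.9]
 [ 85.8 -49.8]
 [ 64.2 -47.3]
 [ 86.6 -47.1]] foot [[ 61.3 -47.9]
 [ 82.2 -46.6]]
rail 20 [[-29.0, -32.0], [-21.1, -32.0], [20.5, -31.8], [27.8, -31.8]]
rail 30 [[-28.3, -30.4], [-20.6, -30.4], [19.9, -30.3], [27.0, -30.2]]
rail 40 [[-27.6, -28.9], [-20.1, -28.8], [19.2, -28.7], [26.1, -28.7]]
rail 50 [[-26.9, -27.3], [-19.6, -27.3], [18.6, -27.1], [25.3, -27.1]]
rail 60 [[-26.2, -25.7], [-19.1, -25.7], [17.9, -25.5], [24.4, -25.5]]
plate edges [[-55.1 -21.8]
 [ 94.3  23.6]
 [ 95.2 -80.6]]
tcp [[ -2.2 -46.3]]
collar top edge [[-25.8 -23.7]
 [ 19.1 -23.5]]
```

Emit:
arm_command:
  deltas:
    - {"xyz": [0.002,0,-0.04],"turn": [0,0,0]}
    - {"xyz": [0,0,-0.04],"turn": [0,0,0]}
    - {"xyz": [0,0,-0.03],"turn": [0,0,0]}
    - {"xyz": [0,0,0],"turn": [0,0,0]}
    - {"xyz": [0,0,0],"turn": [0,0,0]}

```text
clock: 5.62
eef_pos: [604.8, 158.0, 109.2]
eef_rot: [3.14, -0.001, 1.439]
wrist_force: [-0.0, -0.1, -1.7]
finger_gap: 45.8
```

Run:
```python
from h import *
c,st=snap("wrist","w3"); print(st["eef_pos"],st["eef_rot"],st["clock"],st["wrist_force"],st["finger_gap"])
crop("w3",210,60,230,170,3,"w3c")
snap("scene","s3"); crop("s3",320,170,140,120,5,"s3c")
```

```text
[604.75042191 158.04305694 109.24447599] [ 3.13960265e+00 -6.71205500e-04  1.43909074e+00] 5.625 [-0.0180425  -0.14632408 -1.70751744] 45.76257707133975
```

View pics/w3c.png

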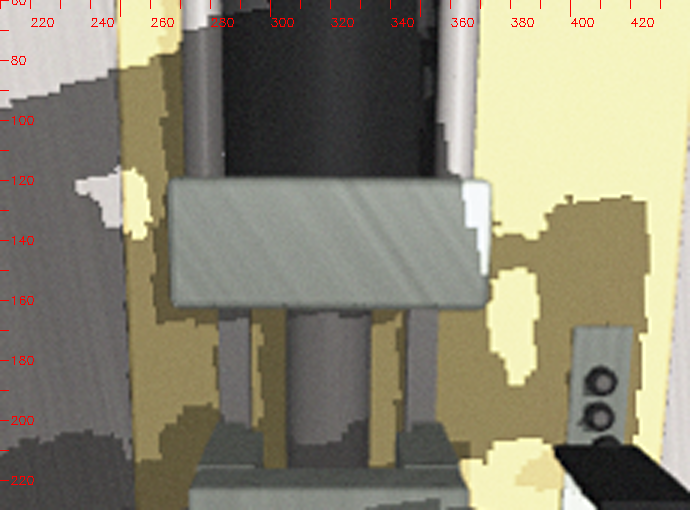

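View pics/s3c.png

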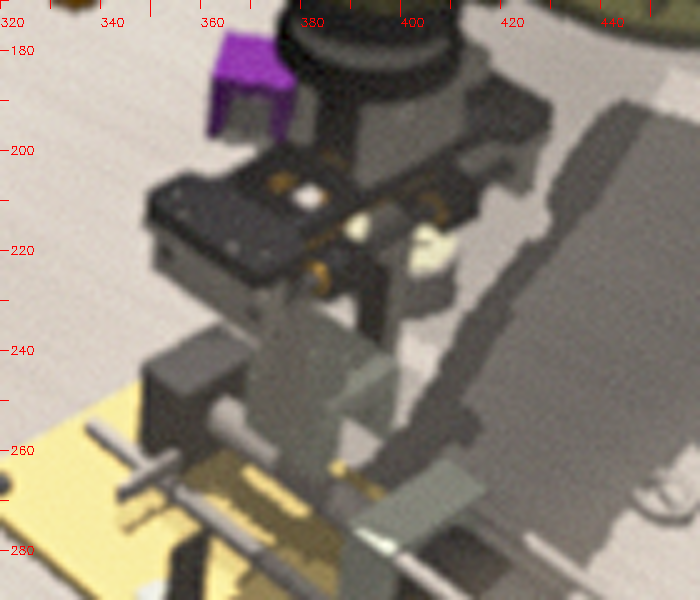

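Run:
```python
from h import *
import pickle
ang=1.44;y=np.array([np.cos(ang),np.sin(ang),0]);x=np.array([y[1],-y[0],0])
for n,gl,sc in (("w2",[[289,146.3],[357,146]],[[386,167],[385.5,175.8],[375,183],[393,182.5]]),("w3",[[267.5,161.5],[368.5,161.5]],[[406,187],[405.5,198.5],[407,207],[392,208.5],[418,208.5]])):
    c,st=pickle.load(open(f"pics/{n}.pkl","rb"))
    g=unproj(c,gl,82,st);m=g.mean(0);m[2]=0;print(n,g.round(1),np.linalg.norm(g[0]-g[1]),m)
    P=unproj(c,sc,15,st);print(np.c_[(P-m)@x,(P-m)@y].round(1))
    P=unproj(c,[[313.3,160],[331,160]] if n=="w2" else [[305,180],[331.5,180]],50,st);print("rod",np.c_[(P-m)@x,(P-m)@y].round(1))
    T=st["eef_pos"]-m;print("tcp",T@x,T@y)
crop("w3",360,150,80,80,8,"w3d"); crop("w2",360,140,60,70,8,"w2d")
```

```text
w2 [[579.1 207.7  82. ]
 [641.1 199.8  82. ]] 62.48972969133396 [610.14127617 203.76448561   0.        ]
[[ 72.6 -29.2]
 [ 72.5 -39.3]
 [ 60.7 -47.8]
 [ 81.6 -47.1]]
rod [[ -9.6 -16.9]
 [  8.6 -16.8]]
tcp -2.3273711992314734 -46.332921784578744
w3 [[579.1 208.2  82. ]
 [639.2 200.2  82. ]] 60.6936960987761 [609.16527378 204.2334461    0.        ]
[[ 72.3 -29.8]
 [ 72.5 -39.5]
 [ 74.3 -46.8]
 [ 61.7 -48.1]
 [ 83.7 -48.2]]
rod [[ -9.3 -17.3]
 [  9.5 -17.3]]
tcp 1.6471801106847304 -46.3716482977573
```

View pics/w3d.png

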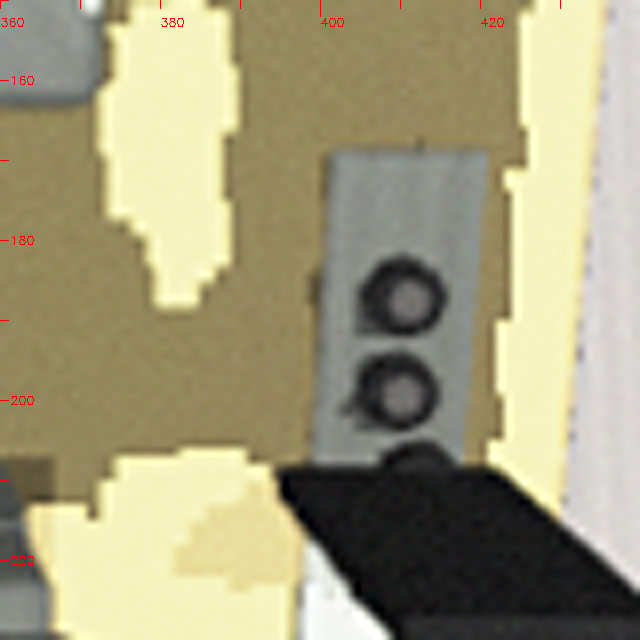

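View pics/w2d.png

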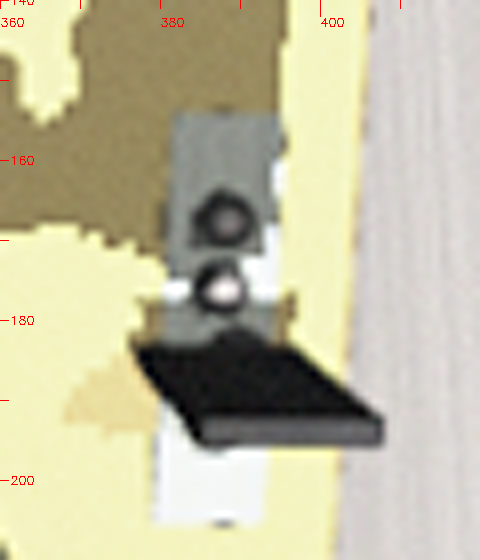

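Screws read at −29 and −39, and the plate's foot at −48, so the index is at 48 mm. The collar and rod columns agree (320 vs 319.3). Lowering.

Emit:
arm_command:
  deltas:
    - {"xyz": [0,0,-0.015],"turn": [0,0,0]}
    - {"xyz": [0,0,-0.015],"turn": [0,0,0]}
    - {"xyz": [0,0,-0.01],"turn": [0,0,0]}
    - {"xyz": [0,0,-0.005],"turn": [0,0,0]}
    - {"xyz": [0,0,0],"turn": [0,0,0]}
    - {"xyz": [0,0,0],"turn": [0,0,0]}

```text
clock: 6.48
eef_pos: [604.4, 158.5, 62.9]
eef_rot: [3.141, -0.0, 1.44]
wrist_force: [-0.1, -0.3, -1.0]
finger_gap: 45.8
```

Still clear of contact. I'll creep down to about 56.

Emit:
arm_command:
  deltas:
    - {"xyz": [0,0,-0.003],"turn": [0,0,0]}
    - {"xyz": [0,0,-0.002],"turn": [0,0,0]}
    - {"xyz": [0,0,-0.001],"turn": [0,0,0]}
    - {"xyz": [0,0,0],"turn": [0,0,0]}

```text
clock: 6.98
eef_pos: [604.1, 158.5, 56.4]
eef_rot: [-3.142, 0.0, 1.44]
wrist_force: [-0.2, -0.1, -1.1]
finger_gap: 46.2
```

Run:
```python
from h import *
c,st=snap("scene","s4"); print(st["eef_pos"],st["wrist_force"]); crop("s4",320,190,140,120,5,"s4c")
```

```text
[604.1100899  158.45122082  56.3665171 ] [-0.207678   -0.1155384  -1.09270731]
```

View pics/s4c.png

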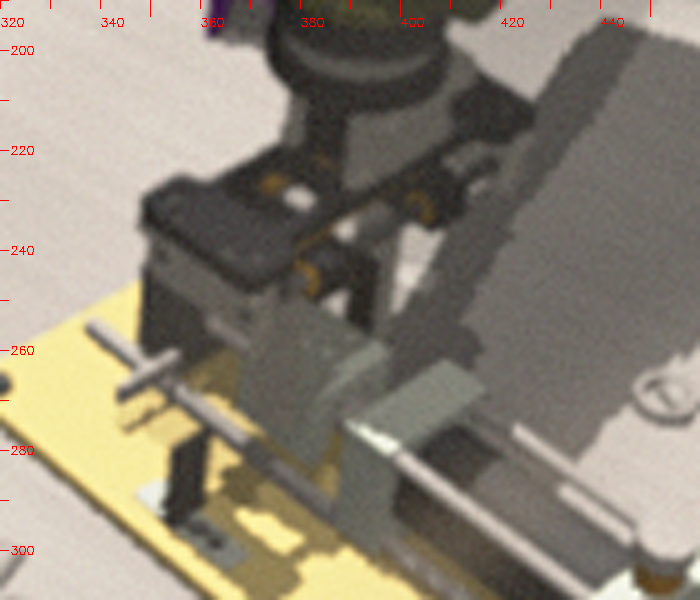

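Emit:
arm_command:
  deltas:
    - {"xyz": [0,0,-0.0005],"turn": [0,0,0]}
    - {"xyz": [0,0,-0.0005],"turn": [0,0,0]}
    - {"xyz": [0,0,0],"turn": [0,0,0]}

```text
clock: 7.4
eef_pos: [604.2, 158.4, 55.6]
eef_rot: [3.141, -0.0, 1.44]
wrist_force: [-0.2, 0.5, 0.5]
finger_gap: 46.0
```

Emit:
arm_command:
  deltas:
    - {"xyz": [0,0,0],"turn": [0,0,0]}
    - {"xyz": [0,0,0],"turn": [0,0,0]}
    - {"xyz": [0,0,0],"turn": [0,0,0]}
    - {"xyz": [0,0,0],"turn": [0,0,0]}
    - {"xyz": [0,0,0],"turn": [0,0,0]}
  gripper: 0.34

```text
clock: 8.02
eef_pos: [604.1, 158.4, 55.4]
eef_rot: [3.142, -0.0, 1.44]
wrist_force: [0.6, 0.1, -1.1]
finger_gap: 62.0
```

Emit:
arm_command:
  deltas:
    - {"xyz": [0,0,0.03],"turn": [0,0,0]}
    - {"xyz": [0,0,0.05],"turn": [0,0,0]}
    - {"xyz": [0,0,0.05],"turn": [0,0,0]}
    - {"xyz": [-0.005,-0.036,0.015],"turn": [0,0,0]}
    - {"xyz": [-0.005,-0.036,0.015],"turn": [0,0,0]}
    - {"xyz": [0,0,0],"turn": [0,0,0]}
    - {"xyz": [0,0,0],"turn": [0,0,0]}

```text
clock: 8.9
eef_pos: [594.1, 86.9, 215.1]
eef_rot: [-3.141, -0.0, 1.44]
wrist_force: [-0.2, -0.2, 0.3]
finger_gap: 62.0
```

Run:
```python
from h import *
c,st=snap("wrist","w5"); print(st["eef_pos"],st["eef_rot"],st["clock"],st["wrist_force"],st["finger_gap"])
snap("scene","s5"); crop("s5",320,190,140,120,5,"s5c")
```

```text
[594.06466453  86.87279309 215.05438021] [-3.14113127e+00 -8.60697770e-05  1.43969860e+00] 8.9 [-0.1811349  -0.17874231  0.33587737] 62.049899423669636
```

View pics/w5.png

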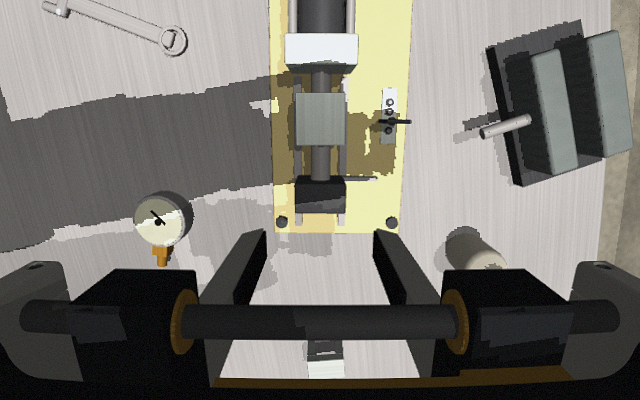

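View pics/s5c.png

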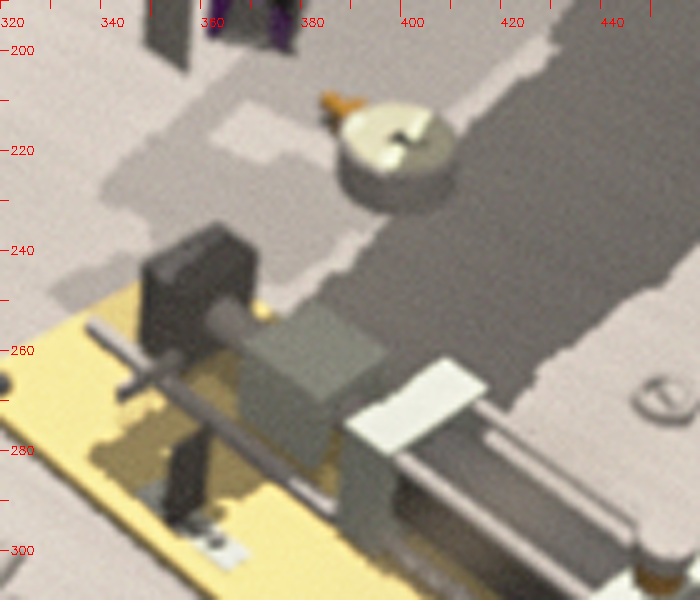

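The collar hangs square on the rod at wrist (321,119), with the crosshead at (321,195). Measuring the crosshead.

Run:
```python
from h import *
crop("w5",270,30,120,200,4,"w5c")
im=cv2.imread("pics/w5c.png");cv2.imwrite("pics/w5c.png",im[80:680])
```

```text
(no output)
```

View pics/w5c.png

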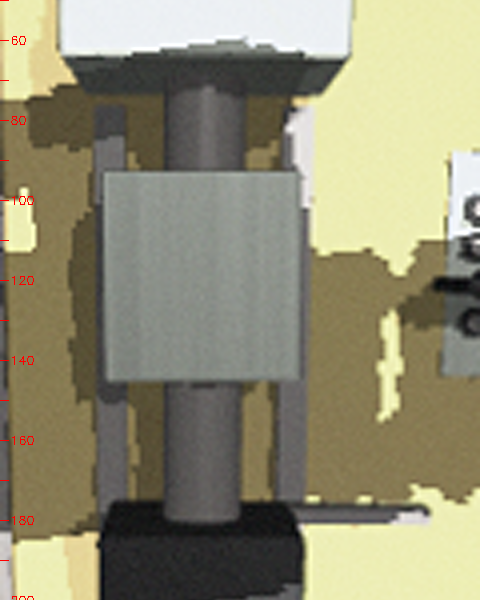

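Run:
```python
from h import *
import pickle
ang=1.44;y=np.array([np.cos(ang),np.sin(ang),0]);x=np.array([y[1],-y[0],0])
c,st=pickle.load(open(f"pics/w5.pkl","rb"))
g=unproj(c,[[285,63.5],[357.5,63]],82,st);m=g.mean(0);m[2]=0;print(g.round(1),m)
def F(p,z):
    P=unproj(c,p,z,st);return np.c_[(P-m)@x,(P-m)@y].round(1)
print("collar",F([[296.5,92.7],[344.3,92.7],[345,145],[296.5,145]],72))
print("xhead front bottom? ",F([[297.5,176],[343,176],[295,183],[345.5,183]],76))
print("back",F([[295,207],[345,207],[295,213],[345,213]],76))
print("idx",F([[380,121.5],[410,121.5]],63))
print(st["eef_pos"]-m, (st["eef_pos"]-m)@x,(st["eef_pos"]-m)@y)
crop("w5",280,165,90,70,8,"w5d")
```

```text
[[579.  208.   82. ]
 [641.4 200.2  82. ]] [610.2169704  204.05095107   0.        ]
collar [[-22.5 -24.1]
 [ 21.1 -24.1]
 [ 22.5 -71.5]
 [-23.2 -71.5]]
xhead front bottom?  [[ -22.5 -100.4]
 [  20.8 -100.4]
 [ -25.  -107.2]
 [  23.3 -107.2]]
back [[ -25.4 -131. ]
 [  23.3 -131. ]
 [ -25.5 -137.1]
 [  23.4 -137.1]]
idx [[ 56.4 -49.8]
 [ 85.3 -49.6]]
[ -16.15230587 -117.17815799  215.05438021] -0.7315285452687057 -118.28390659592118
```

View pics/w5d.png

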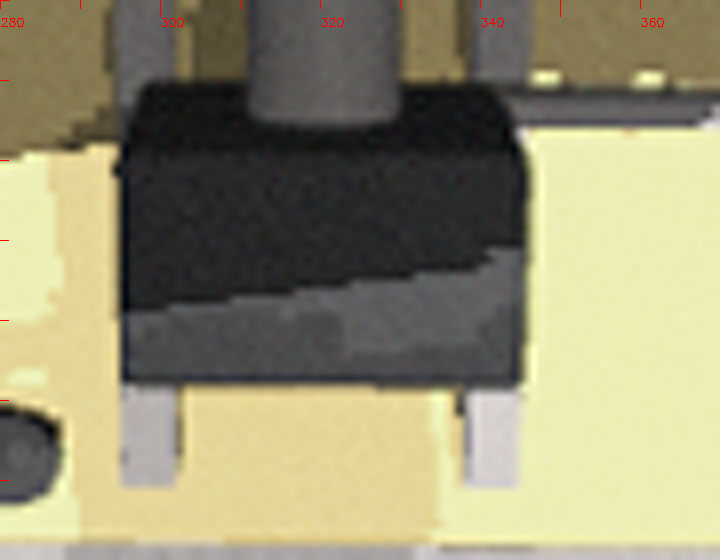

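Emit:
arm_command:
  deltas:
    - {"xyz": [-0.005,-0.041,0],"turn": [0,0,0]}
    - {"xyz": [0,0,-0.02],"turn": [0,0,0]}
    - {"xyz": [0,0,-0.05],"turn": [0,0,0]}
    - {"xyz": [0,0,-0.05],"turn": [0,0,0]}
    - {"xyz": [0,0,-0.03],"turn": [0,0,0]}
    - {"xyz": [0,0,-0.015],"turn": [0,0,0]}
    - {"xyz": [0,0,0],"turn": [0,0,0]}
    - {"xyz": [0,0,0],"turn": [0,0,0]}
  gripper: 1.0

```text
clock: 10.0
eef_pos: [589.9, 45.7, 51.8]
eef_rot: [3.14, -0.0, 1.44]
wrist_force: [0.7, 0.3, -0.2]
finger_gap: 0.4
```

Run:
```python
from h import *
c,st=snap("wrist","w6"); print(st["eef_pos"],st["eef_rot"],st["clock"],st["wrist_force"],st["finger_gap"])
```

```text
[589.8536878   45.68223674  51.77183643] [ 3.13968639e+00 -2.83173412e-04  1.44010375e+00] 10.0 [ 0.65571278  0.34319197 -0.15734294] 0.44830552404543766
```

View pics/w6.png

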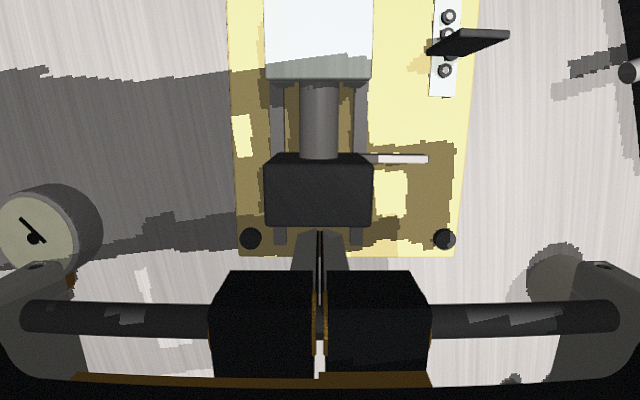

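Emit:
arm_command:
  deltas:
    - {"xyz": [0.0013,0.0099,0],"turn": [0,0,0]}
    - {"xyz": [0.0005,0.004,0],"turn": [0,0,0]}
    - {"xyz": [0.0007,0.005,0],"turn": [0,0,0]}
    - {"xyz": [0.0007,0.005,0],"turn": [0,0,0]}
    - {"xyz": [0.0007,0.005,0],"turn": [0,0,0]}
    - {"xyz": [0.0007,0.005,0],"turn": [0,0,0]}
    - {"xyz": [0.0007,0.005,0],"turn": [0,0,0]}
    - {"xyz": [0,0,0],"turn": [0,0,0]}

```text
clock: 11.05
eef_pos: [594.3, 85.0, 50.2]
eef_rot: [-3.141, -0.0, 1.44]
wrist_force: [-0.3, -0.1, -0.7]
finger_gap: 0.3
```

Run:
```python
from h import *
c,st=snap("wrist","w7"); print(st["eef_pos"],st["clock"],st["wrist_force"])
```

```text
[594.25737226  85.0019115   50.1883608 ] 11.05 [-0.27035546 -0.11489869 -0.70596741]
```

View pics/w7.png

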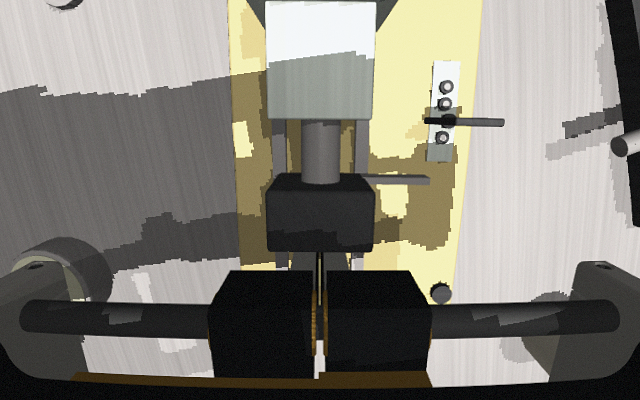

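Emit:
arm_command:
  deltas:
    - {"xyz": [0.0007,0.005,0],"turn": [0,0,0]}
    - {"xyz": [0.0007,0.005,0],"turn": [0,0,0]}
    - {"xyz": [0.0007,0.005,0],"turn": [0,0,0]}
    - {"xyz": [0.0007,0.005,0],"turn": [0,0,0]}
    - {"xyz": [0.0005,0.004,0],"turn": [0,0,0]}
    - {"xyz": [0.0003,0.002,0],"turn": [0,0,0]}
    - {"xyz": [0,0,0],"turn": [0,0,0]}

```text
clock: 11.98
eef_pos: [597.7, 110.4, 50.1]
eef_rot: [-3.141, 0.0, 1.44]
wrist_force: [-0.9, -3.5, -0.8]
finger_gap: 0.3
```

Run:
```python
from h import *
c,st=snap("wrist","w8"); print(st["eef_pos"],st["clock"],st["wrist_force"])
```

```text
[597.67181023 110.39988921  50.06034226] 11.975 [-0.86025181 -3.45115919 -0.79763895]
```

View pics/w8.png

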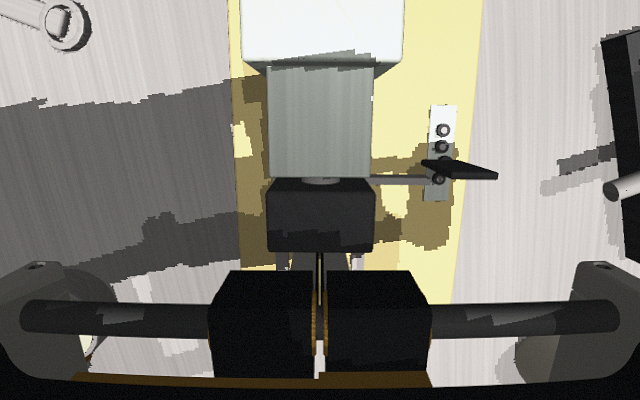

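Emit:
arm_command:
  deltas:
    - {"xyz": [0.0003,0.002,0],"turn": [0,0,0]}
    - {"xyz": [0.0003,0.002,0],"turn": [0,0,0]}
    - {"xyz": [0.0001,0.001,0],"turn": [0,0,0]}
    - {"xyz": [0,0,0],"turn": [0,0,0]}

```text
clock: 12.52
eef_pos: [598.3, 115.2, 50.0]
eef_rot: [-3.14, 0.0, 1.44]
wrist_force: [-2.4, -4.4, -2.3]
finger_gap: 0.5
```

Emit:
arm_command:
  deltas:
    - {"xyz": [0.0001,0.001,0],"turn": [0,0,0]}
    - {"xyz": [0.0001,0.001,0],"turn": [0,0,0]}
    - {"xyz": [0,0,0],"turn": [0,0,0]}

```text
clock: 12.9
eef_pos: [598.4, 115.8, 50.1]
eef_rot: [-3.14, 0.002, 1.439]
wrist_force: [-3.5, -13.6, 0.9]
finger_gap: 0.4
```

Emit:
arm_command:
  deltas:
    - {"xyz": [0.0001,0.001,0],"turn": [0,0,0]}
    - {"xyz": [0,0,0],"turn": [0,0,0]}
    - {"xyz": [0,0,0],"turn": [0,0,0]}

```text
clock: 13.28
eef_pos: [598.4, 115.9, 50.1]
eef_rot: [-3.14, 0.004, 1.439]
wrist_force: [-5.6, -20.3, 2.9]
finger_gap: 0.4
```

Run:
```python
from h import *
c,st=snap("wrist","w9"); print(st["eef_pos"],st["clock"],st["wrist_force"])
crop("w9",230,40,230,180,3,"w9c")
```

```text
[598.39943183 115.88428489  50.07445025] 13.275 [ -5.59763724 -20.3234738    2.94476956]
```

View pics/w9c.png

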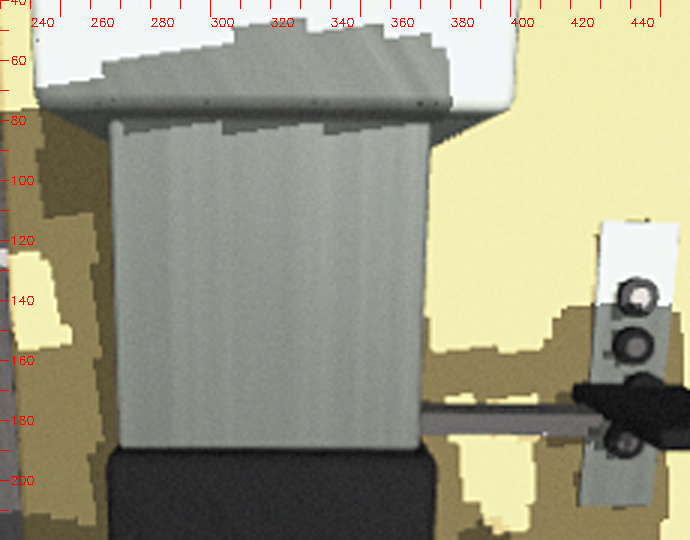

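Nipped: the force rose to 20 N without movement, and the pointer is level with the plate. Backing off.

Emit:
arm_command:
  deltas:
    - {"xyz": [-0.0013,-0.01,0],"turn": [0,0,0]}
    - {"xyz": [-0.003,-0.02,0],"turn": [0,0,0]}
    - {"xyz": [0,0,0.05],"turn": [0,0,0]}
    - {"xyz": [0,0,0.055],"turn": [0,0,0]}
    - {"xyz": [0,0,0.055],"turn": [0,0,0]}
    - {"xyz": [0,0,0],"turn": [0,0,0]}
    - {"xyz": [0,0,0],"turn": [0,0,0]}

```text
clock: 14.2
eef_pos: [594.4, 87.9, 209.6]
eef_rot: [-3.141, -0.0, 1.44]
wrist_force: [-0.7, 0.2, -0.8]
finger_gap: 0.3
```

Run:
```python
from h import *
c,st=snap("wrist","w10"); print(st["eef_pos"],st["clock"],st["wrist_force"])
snap("scene","s10"); crop("s10",320,220,140,100,5,"s10c")
crop("w10",265,30,150,170,4,"w10c");im=cv2.imread("pics/w10c.png");cv2.imwrite("pics/w10c.png",im[:600])
```

```text
[594.37109948  87.9076765  209.60923119] 14.2 [-0.68796162  0.19459373 -0.83961844]
```

View pics/w10c.png

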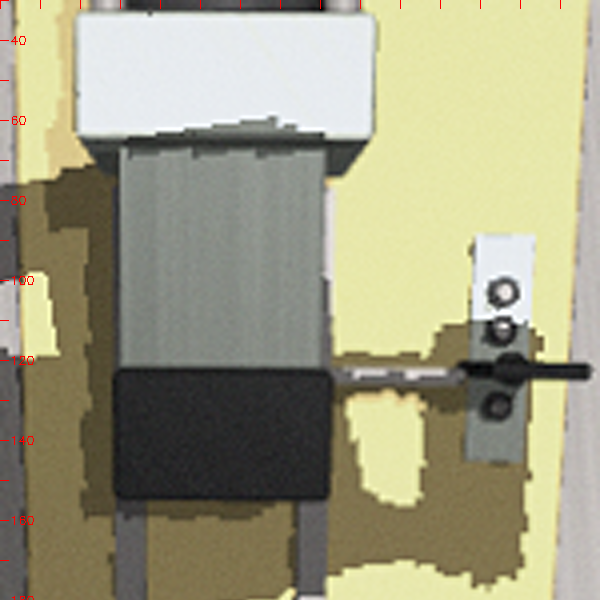

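View pics/s10c.png

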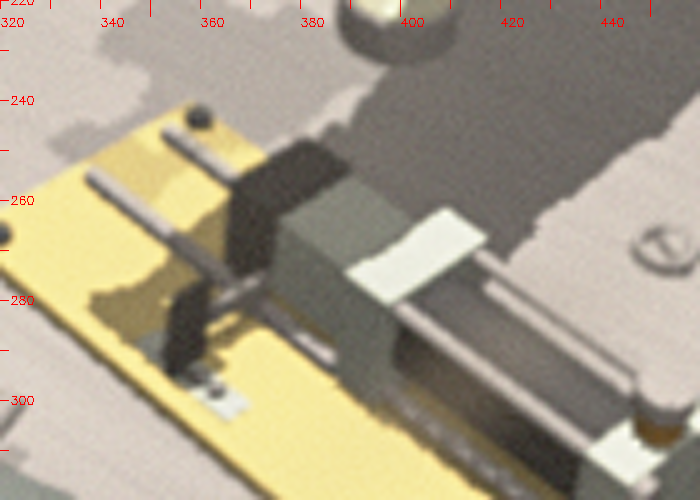

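The collar is square on the rod and touches the gland (row ~66) and the crosshead (row ~122). The pointer lines up with the index at row ~121, and the robot is clear. Handing in.

Run:
```python
from h import *
st=read_state();print(st["clock"],abs(st["qd"]).max(),st["wrist_force"])
print(sign_off())
```

```text
14.3 0.004304886490739541 [0.51256803 0.11060752 1.02050632]
the job is handed in; nothing more can be done
None
```

The stroke stop is set and the job was handed in at 14.3 s; the sign-off gives no verdict.

- **Choice of collar:** the index plate measured about 48 mm from the gland face in both the top and wrist views. I took the 48 mm grey collar; its top measured about 45 x 48 mm.
- **Placing:** I gripped it across its width, lowered it over the rod, opened the jaws and lifted clear. The picture afterwards showed it hanging square on the rod.
- **Pushing in:** I pushed the crosshead with closed fingers until the push force rose to about 20 N with no further movement. The last pictures show the collar against both gland and crosshead, the pointer in line with the index plate and the robot clear of everything.
- **Disagreements:**
  - Gland and index readings differed by 1–2 mm between views, well inside the 10 mm steps between index places.
  - A dark stub at the index plate's foot looked at first like a third screw head on the gland side. A later view showed two screws on the gland side and one beyond, which confirms 48 mm.
- **Not checked:** I did not re-measure the other collars or the bystanders at the end. The wrist force showed no unexpected contact when read after each move.

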